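Level a leaning coffee machine with a wedge and set the mug under its spout

ROBOT

A 7-joint arm with a two-finger parallel gripper is mounted at the origin on a cart in front of the work surface, level with it; the furniture and walls round the work are solid. World frame = base frame: x ahead of the robot, y to its left, z up, the work surface at z = 0. Lengths are in m, angles in rad, forces in N, time in s.
With the tool pointing down it reaches from about 0.4 to 0.85 m from the base axis. Payload 6.9 kg.
Tool frame: the origin (TCP) lies midway between the tips of the shut fingers; the grasp point (between the pads) lies 19 mm behind it; z points along the fingers, y is the line along which they close (so a half turn about z gives the same grasp; the last joint's range is limited). The gripper opens to 85 mm and grips with 20 to 120 N. Pads are 22 mm wide; open, the fingers measure 114 mm over their backs; the gripper's body (76 mm by 85 mm) begins 54 mm behind the grasp point. The pads swing forward as they close: fully open they stand 13 mm farther back than shut.
Start: joints at [-1.141, 0.507, -0.238, 1.5, 0.126, 1.149, -0.155], TCP at [0.199, 0.593, 0.231] pointing down, gripper open.
Joint ranges: [-3.08, 3.08], [-0.24, 2.05], [-1.43, 1.35], [0, 2.5], [-1.52, 4.66], [0.17, 1.96], [-2.89, 2.89]. Speed limits (rad/s): [2.39, 2.39, 3.14, 3.14, 3.14, 3.14, 3.14].

INTERFACE

Orientations are given as a unit quaternion [x, y, z, w].
In Python, from workcell import readout, eyes, workorder gives the robot as it stands.
- The arm moves only by the tool carry_out, never from a script. Its argument "plan" is a list of rows, each a list of 4 numbers: the shift along the tool's x, y, z in mm, then the turn about the tool's z in rad. A call has 1 to 5 rows; each row is the pose to reach, as a shift and turn from the pose commanded when the call began, along the tool's axes at that moment; what a row does not reach only later rows make up. A row lasts 1/10 s, in which the tool goes at most 50 mm and 8.59 degrees, less where a joint would pass 70% of its speed; a pose out of reach is approached as far as the arm can. A call with a gripper value outside its range is refused whole. "jaw" is the closure, from 0 (fully open) to 1 (shut), set as the call begins (left out, the last holds). The fingers move at their own pace and stop on an object; the grip force is fixed at half the most. Time passes only in rows, so rows that repeat a pose let the fingers close. It gives the time, the measured TCP pose, the force, the opening and the grip force at its end, in the units of the state.
- readout.observe(): the state, without advancing time (a new reading comes with each control period).
- eyes.camera(name): name is "side" or "top" or "wrist"; returns a dict with "image" (480x640x3 uint8, red, green, blue), "range_z" (480x640 float32, m along the optical axis (not along the pixel's ray), 0 where there is no reading), "intrinsics" (3x3 intrinsics, pixels), "xyz" and "orientation" of the camera in the world; the wrist camera has in their place "tool_from_camera" (4x4, takes a point from camera to tool coordinates, whose origin is the TCP and whose axes are the flange's). Camera axes: x right, y down, z forward; pixel columns grow to the right and rows downward; lengths in m; the calibration is good to about 2 mm. A picture is of the moment at which its call begins: read the wrist's pose just before it.
- workorder.sign_off(): hands the job in; it is judged then, once.
Trained networks look in a picture, given as the dict that the camera call returned (one of the last four; its "shot" number tells which), for a name from the list of things; names that differ only in an ending like _2 or _b are one class to them, and where a whole thing is asked for, a point or a joint stands for the part that bears it (a point fixed in the world has none). Each returns a list of dicts, best first, with "conf" (0 to 1); they miss things now and then, are a little off and sometimes report something else, mostly with a low value. They report only what shows in the picture. A call takes as long as a camera call.
- eyes.boxes_of(picture, name): "position" ([x, y, z] in m, in the coordinates of the camera as it stood for that picture, good to about 4 mm: the middle of the surface that is visible of it).
- eyes.regions_of(picture, name): "region" (480x640 bool, what is visible of it).
The state is a dict: "t": time; "q": joint angles; "qvel": joint speeds; "joint_efforts": joint torques, N m; "ee_pos": TCP position; "eef_rot": TCP orientation; "force": force on the tool from outside, world axes, zero at the start; "moment": the same for the moment, N m; "grip_width": finger opening in m; "grasp_force": force on a finger pad.
Only numpy, scipy, OpenCV 4.12 (cv2) and the standard library are available. Lean on these libraries where they do the work, as an engineer would, in place of code of your own. Each camera call takes 0.05 s, during which the arm holds its last target. There are 200 camera calls.

TASK

The coffee machine leans forward because its front feet have been wound in. Stand the mug, which is in the way in front of it, upright on the drip tray right under the spout, and push the orange wedge, thin end first, under the middle of the machine's front edge, between the front feet, until the machine sits level on it. Leave the machine where it stands and do not disturb the other things on the worktop.

Things in the scene. Friction and masses are not known exactly. Their poses are not given: they have to be found in the camera images.
- coffee_machine: Cream and grey pod coffee machine, 250 deep x 180 wide x 320 high, 2 kg, loose, heavier at the back. Origin on the worktop 150 mm behind its front edge; x to its back, y to its left, z up. Base x -150..100, y -90..90, underside z 22, top z 62. Column behind the tray: x over -13, z 62..300. It leans forward 0.045 to 0.075 rad about its rear feet (x 80); level = its z axis vertical.
- head_front (a point): Lower front edge, in the middle, of the brew head that overhangs the drip tray (machine frame x -105, z 225). The head spans machine x -105..-10, y -60..60, z 225..300; below it only the nozzle (radius 18 at most) reaches down to z 206, over spout.
- spout (a point): Point on the drip tray straight below the nozzle (machine frame x -65, y 0, z 66). The tray is flat, top z 66, x -142..-14, y -75..75.
- front_edge (a point): Middle of the lower front edge of the machine's base (machine frame x -150, y 0, z 22): 5 to 12 mm above the worktop at the start, 22 mm when level. The two wound-in front feet (radius 12) are 25 mm behind this edge at y -70 and +70.
- wedge: Orange plastic levelling wedge, 148 x 36, 60 g, lying flat. Origin: centre of its underside; x to the thin end, z up. Tail block x -74..-41 is 27 thick (hold it here); then it tapers evenly to 2.5 at the tip (x 74). Thickness is 22 at 92 mm from the tip: the machine is level with about 92 mm under the front edge, 56 mm sticking out. Pushing takes 5 to 20 N; friction keeps it in.
- wedge_tip (a point): Middle of the wedge's thin end, on its underside (wedge frame x 74).
- mug: Light blue ceramic mug, 80 across x 95 high, 0.27 kg, upright, empty. Origin: on its underside, 15.5 mm from the mug's axis towards the handle; the handle points along -y: 12 thick, from 33 to 70 mm out from the mug's axis and 15 to 84 mm above the underside. z up.
- mug_centre (a point): Centre of the mug's underside, on its axis (mug frame y = +15.5).
- spice_jar_1: Glass spice jar with a red cap, 41 across x 105 high; origin at the centre of its underside. Leave alone.
- spice_jar_2: Second glass spice jar with a red cap, 41 across x 105 high; origin at the centre of its underside. Leave alone.
- mill_1: Salt shaker with a grey cap, 44 across x 90 high; origin at the centre of its underside. Leave alone.
- tin_1: Food tin, 57 across x 72 high; origin at the centre of its underside. Leave alone.
- kitchen_timer: White and red kitchen timer, 66 across x 53 high; origin at the centre of its underside. Leave alone.
- peeler_1: Green peeler lying flat, 170 along its x, 25 wide, 18 high; origin at the centre of its underside. Leave alone.
- pen_1: White pen lying flat, 145 along its y, 9 high; origin at the centre of its underside. Leave alone.

How it is judged:
At the end, for the whole second after the job is handed in: Machine within 0.014 rad of level and 40 mm of its start, front edge resting on the flat wedge (over 1 N), whose tip is at least 60 mm behind that edge and within 55 mm of the middle; mug upright (0.06 rad) on the drip tray, its axis within 20 mm of the point below the nozzle; all at rest (angle between coffee_machine's own z axis and vertical below 0.014 rad and distance of coffee_machine from where it was at the start of the episode below 0.04 m and x of wedge_tip in the frame of coffee_machine above -0.09 m and y of wedge_tip in the frame of coffee_machine between -0.055 and 0.055 m and angle between wedge's own z axis and vertical below 0.08 rad and contact force between wedge and coffee_machine above 1 N and horizontal distance between mug_centre and spout below 0.02 m and z of mug_centre in the frame of coffee_machine between 0.06 and 0.072 m and angle between mug's own z axis and vertical below 0.06 rad and linear speed of each of mug, coffee_machine below 0.02 m/s); the robot touches nothing.
It fails at once if a bystander (jar, shaker, tin, timer, peeler or pen) is shifted by more than 30 mm or knocked over (distance of any of spice_jar_1, spice_jar_2, mill_1, tin_1, kitchen_timer, peeler_1, pen_1 from where it was at the start of the episode above 0.03 m or angle between any of spice_jar_1, spice_jar_2, mill_1, tin_1, kitchen_timer, peeler_1, pen_1's own z axis and vertical above 0.5 rad).
It also fails if it takes over 69 s, if anything falls off the work surface, if the arm or the gripper's body presses on something with over 40 N, if the wrist force passes 120 N, or if a joint passes its speed limit or range.

## Working session

There is one attempt and no reset: what is moved stays moved. The work goes in short steps, Python scripts to look and compute and a tool call to move; the robot and the scene stay as the last step left them, time stands still between calls to the robot, and variables do not carry over. Pictures are saved under pics/ and viewed, at most 10 in all, crops included, and the job is handed in when it is done.

Besides the shell and the picture viewer there is one more tool, called by a JSON object that holds its "op" and its "data", one argument or row to a line. carry_out: Moves the arm, as the interface text tells. Its arguments: {"type":"object","properties":{"plan":{"type":"array","items":{"type":"array","items":{"type":"number"}}},"jaw":{"type":"number"}},"required":["plan"]}

```bash
ls; mkdir -p pics; cat > h.py <<'E'
import numpy as np, cv2
from scipy.spatial.transform import Rotation as R
from workcell import readout, eyes, workorder
def shot(n):
    s=readout.observe(); p=eyes.camera(n)
    if n=="wrist":
        T=np.eye(4);T[:3,:3]=R.from_quat(s["eef_rot"]).as_matrix();T[:3,3]=s["ee_pos"]
        T=T@np.array(p["tool_from_camera"])
    else:
        T=np.eye(4);o=np.array(p["orientation"])
        T[:3,:3]=o if o.shape==(3,3) else R.from_quat(o).as_matrix();T[:3,3]=p["xyz"]
    return p,T
def cloud(p,T,m=None):
    z=p["range_z"]; m=(z>0) if m is None else m&(z>0)
    v,u=np.nonzero(m); d=z[v,u]; K=np.array(p["intrinsics"])
    c=np.c_[(u-K[0,2])/K[0,0]*d,(v-K[1,2])/K[1,1]*d,d]
    return c@T[:3,:3].T+T[:3,3]
def save(p,f): cv2.imwrite("pics/"+f,cv2.cvtColor(p["image"],cv2.COLOR_RGB2BGR))
E
python3 - <<'E'
from h import *
print(readout.observe())
for n in("top","side"):
    p,T=shot(n); save(p,n+".png"); print(n,T.round(3).tolist())
    for o in "coffee_machine wedge mug spice_jar_1 mill_1 tin_1 kitchen_timer peeler_1 pen_1".split():
        for r in eyes.regions_of(p,o)[:2]:
            c=cloud(p,T,r["region"])
            if len(c)<5: continue
            v,u=np.nonzero(r["region"])
            print(o,round(r["conf"],2),"px",int(u.mean()),int(v.mean()),len(c),"med",np.median(c,0).round(3),"lo",np.percentile(c,2,0).round(3),"hi",np.percentile(c,98,0).round(3))
E
```

```text
pics
{'t': 0.0, 'q': array([-1.14150557,  0.50832735, -0.23751647,  1.50112328,  0.12569883,
        1.14890036, -0.15483703]), 'qvel': array([-0.00102264, -0.00179229, -0.00062874, -0.00055817, -0.00031841,
        0.00036826, -0.00226909]), 'joint_efforts': array([ 8.01738915e-04, -6.20611382e+01, -2.18613803e+00, -2.49652326e+01,
        1.28035177e-02,  1.22968614e-02, -4.43948750e-06]), 'ee_pos': array([0.1987711 , 0.59202396, 0.23043919]), 'eef_rot': array([ 1.61203126e-01,  9.86920853e-01, -8.76050722e-04, -1.24382625e-04]), 'force': array([ 0.35260922, -0.62035693,  0.24150724]), 'moment': array([ 0.0241579 ,  0.02691355, -0.00594004]), 'grasp_force': 0.0, 'grip_width': 0.08545279693385702}
top [[0.028, -0.989, 0.145, 0.403], [-1.0, -0.028, 0.006, -0.021], [-0.002, -0.145, -0.989, 1.286], [0.0, 0.0, 0.0, 1.0]]
coffee_machine 0.93 px 263 184 9886 med [0.682 0.11  0.288] lo [0.57  0.029 0.045] hi [0.795 0.204 0.312]
wedge 0.71 px 348 331 227 med [ 0.365 -0.095  0.007] lo [ 0.348 -0.146 -0.002] hi [ 0.382 -0.026  0.013]
wedge 0.59 px 426 283 848 med [ 0.49  -0.285  0.019] lo [ 0
[... 1748 characters left out ...]
 med [ 0.588 -0.043  0.06 ] lo [ 0.568 -0.049  0.003] hi [0.613 0.013 0.106]
spice_jar_1 0.75 px 332 219 479 med [0.559 0.214 0.07 ] lo [0.543 0.206 0.008] hi [0.582 0.239 0.106]
mill_1 0.68 px 360 333 1019 med [ 0.611 -0.279  0.046] lo [ 0.592 -0.286 -0.001] hi [ 0.632 -0.195  0.088]
tin_1 0.61 px 277 313 1283 med [ 0.456 -0.217  0.05 ] lo [ 0.429 -0.226  0.002] hi [ 0.482 -0.172  0.071]
peeler_1 0.74 px 263 226 399 med [0.37  0.264 0.024] lo [ 0.337  0.249 -0.001] hi [0.398 0.3   0.051]
peeler_1 0.72 px 254 258 245 med [0.366 0.085 0.011] lo [ 0.354  0.038 -0.   ] hi [0.381 0.19  0.016]
pen_1 0.63 px 241 299 117 med [ 0.368 -0.101  0.007] lo [ 0.351 -0.148 -0.001] hi [ 0.381 -0.034  0.01 ]
```

View pics/top.png

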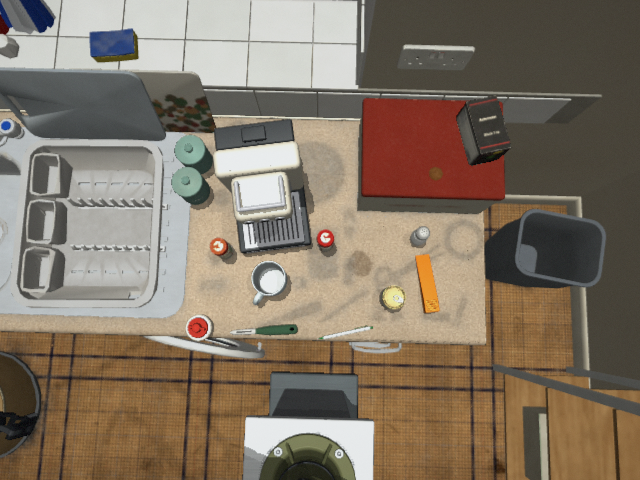

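View pics/side.png

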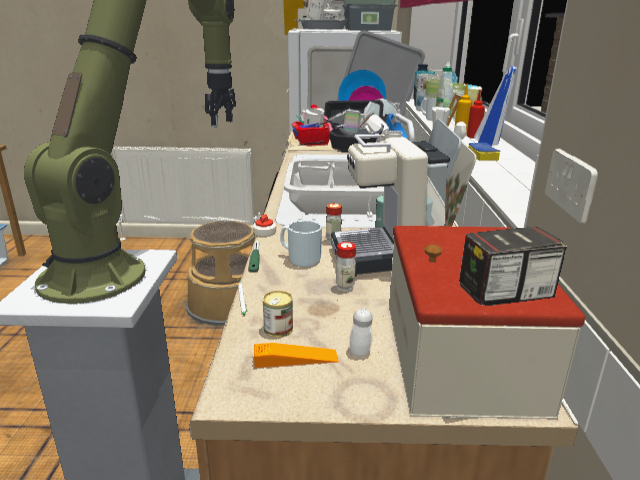

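The top view shows the mug at (268,279) with its handle towards (258,298), the machine's tray front at about (275,250), and the wedge at (427,283). The side view shows the wedge's thick end at left (255,352) and its thin tip at right (337,355). The nets also confuse the pen and peeler with the wedge. Next I fit the poses.

```bash
cat >> h.py <<'E'
from scipy.optimize import least_squares
BOX=np.array([[-150,100,-90,90,22,62],[-142,-14,-75,75,62,66],[-13,100,-90,90,62,300],[-105,-10,-60,60,225,300]])/1e3
def mT(q):
    # q: x,y,yaw,lean of machine frame; pivot at rear feet x=.08,z=0
    Rm=R.from_euler("ZY",[q[2],-q[3]]).as_matrix()
    piv=np.array([.08,0,0]); Rz=R.from_euler("Z",q[2]).as_matrix()
    o=np.array([q[0],q[1],0])+Rz@piv-Rm@piv
    return Rm,o
def sdf(l):
    ds=[]
    for b in BOX:
        c=(b[::2]+b[1::2])/2; h=(b[1::2]-b[::2])/2
        e=np.abs(l-c)-h
        ds.append(np.linalg.norm(np.maximum(e,0),axis=1)+np.minimum(e.max(1),0))
    return np.min(ds,axis=0)
def fitmachine(c,q0):
    f=lambda q:sdf((c-mT(q)[1])@mT(q)[0])
    r=least_squares(f,q0,loss="soft_l1",f_scale=.003,x_scale=[.01,.01,.05,.02])
    return r.x,np.median(np.abs(f(r.x)))
def machine(q0=(.70,.11,0.,.06)):
    C=[]
    for n in("top","side"):
        p,T=shot(n)
        for r in eyes.regions_of(p,"coffee_machine"):
            c=cloud(p,T,r["region"])
            if r["conf"]>.5 and np.median(c[:,0])>.6 and np.median(c[:,1])>0 and np.median(c[:,1])<.25: C.append(c); break
    C=np.vstack(C); C=C[(C[:,2]>.03)]; C=C[::3]
    return fitmachine(C,q0)
E
python3 - <<'E'
from h import *
best=min((machine_fit for machine_fit in [machine((.70,.11,y,.06)) for y in(-.1,.1)]),key=lambda a:a[1])
print("machine",best)
Rm,o=mT(best[0])
for n,l in dict(front=(-.15,0,.022),spout=(-.065,0,.066),head=(-.105,0,.225),fl=(-.15,.09,.022),fr=(-.15,-.09,.022)).items(): print(n,(Rm@l+o).round(4))
p,T=shot("top"); q,S=shot("side")
# mug
for P,TT in((p,T),(q,S)):
    r=eyes.regions_of(P,"mug")[0]; c=cloud(P,TT,r["region"])
    rim=c[c[:,2]>.088]
    f=lambda a:np.hypot(rim[:,0]-a[0],rim[:,1]-a[1])-a[2]
    s=least_squares(f,[.5,.11,.038],loss="soft_l1",f_scale=.002); print("mug rim",s.x.round(4),len(rim))
    d=np.hypot(*(c[:,:2]-s.x[:2]).T); h=c[(d>.047)&(c[:,2]>.02)]
    if len(h): 
        v=np.median(h[:,:2],0)-s.x[:2]; print("handle",len(h),v.round(4),np.arctan2(v[1],v[0]).round(3),h[:,2].min().round(3),h[:,2].max().round(3))
    c=[eyes.regions_of(P,"wedge")]
    for r in c[0]:
        w=cloud(P,TT,r["region"])
        if abs(np.median(w[:,1])+.29)<.03:
            w=w[w[:,2]>.004] ; rc=cv2.minAreaRect((w[:,:2]*1000).astype(np.float32)); print("wedge",rc)
            t=w[w[:,2]>.022]; print("tail",np.median(t,0),t.min(0),t.max(0)); 
            u,s_,v=np.linalg.svd(w[:,:2]-w[:,:2].mean(0)); 
            print("axis",v[0],)
            break
print(np.array(eyes.camera("wrist")["tool_from_camera"]).round(3).tolist())
E
```

```text
machine (array([0.71735462, 0.12560181, 0.20960674, 0.05507755]), np.float64(0.0019430273741355558))
front [0.5698 0.0942 0.0093]
spout [0.6504 0.1114 0.0579]
head [0.6028 0.1012 0.2145]
fl [0.5511 0.1822 0.0093]
fr [0.5885 0.0062 0.0093]
mug rim [0.4896 0.1082 0.0395] 164
handle 57 [-0.0511  0.028 ] 2.64 0.026 0.089
wedge ((494.0061950683594, -287.24261474609375), (148.13504028320312, 43.36338806152344), 9.889498710632324)
tail [ 0.44985982 -0.29320645  0.02669313] [ 0.41954487 -0.31478086  0.02204884] [ 0.50495161 -0.27096857  0.03449949]
axis [-0.9919037 -0.1269923]
mug rim [0.4907 0.1057 0.0393] 161
handle 89 [-0.0557  0.0303] 2.644 0.022 0.084
wedge ((494.68267822265625, -289.53070068359375), (147.27886962890625, 40.799232482910156), 9.239461898803711)
tail [ 0.44731088 -0.29912803  0.02596403] [ 0.42083266 -0.31753613  0.02200142] [ 0.47938824 -0.27548547  0.02893589]
axis [0.97847459 0.20636734]
[[0.0, -0.952, -0.306, 0.079], [1.0, 0.0, -0.0, -0.001], [0.0, -0.306, 0.952, -0.143], [0.0, 0.0, 0.0, 1.0]]
```

{"op": "carry_out", "data": {
  "plan": [
    [-33,-32,0,0],
    [-66,-64,0,0],
    [-100,-96,0,0],
    [-134,-128,0,0],
    [-168,-160,0,0]
  ],
  "jaw": 0
}}

```text
t: 2.25
ee_pos: [0.3079, 0.3857, 0.2315]
eef_rot: [0.161, 0.987, 0.0, 0.0]
force: [1.3, 0.9, -0.4]
grip_width: 0.0853
grasp_force: 0.0
```

{"op": "carry_out", "data": {
  "plan": [
    [-33,-32,5,0],
    [-66,-64,10,0],
    [-100,-96,20,0],
    [-134,-128,30,0],
    [-168,-160,40,0]
  ]
}}

```text
t: 2.75
ee_pos: [0.4164, 0.1806, 0.1913]
eef_rot: [0.161, 0.987, 0.0, 0.001]
force: [0.8, 0.6, 0.4]
grip_width: 0.0851
grasp_force: 0.0
```

```bash
cat >> h.py <<'E'
def to(xyz,ang=None):
    s=readout.observe(); M=R.from_quat(s["eef_rot"]).as_matrix()
    a=np.arctan2(M[1,0],M[0,0]); d=M.T@(np.array(xyz)-s["ee_pos"])*1000
    t=0 if ang is None else -((ang-a+np.pi)%(2*np.pi)-np.pi)
    print("t",round(s["t"],2),"ee",s["ee_pos"].round(4),"ang",a.round(3),"shift",d.round(1),"turn",round(t,3),"F",s["force"].round(1),"q",s["q"].round(2),"tilt",M[:,2].round(3))
E
python3 -c "
from h import *
to((.4356,.1367,.043),2.642)"
```

```text
t 2.75 ee [0.4164 0.1806 0.1913] ang 2.818 shift [-32.1 -35.6 148.3] turn 0.176 F [0.8 0.6 0.4] q [-0.37  0.29 -0.12  1.99  0.04  0.87  0.73] tilt [ 0.001  0.    -1.   ]
```

{"op": "carry_out", "data": {
  "plan": [
    [-16,-18,10,0.09],
    [-32,-36,10,0.176],
    [-32,-36,10,0.176]
  ]
}}

```text
t: 3.05
ee_pos: [0.4356, 0.1345, 0.1811]
eef_rot: [0.251, 0.968, -0.001, 0.0]
force: [0.1, -0.1, -0.8]
grip_width: 0.0856
grasp_force: 0.0
```

```bash
python3 -c "
from h import *
to((.4356,.1367,.043),2.642)
p,T=shot('wrist'); save(p,'w1.png')
c=cloud(p,T); c=c[(abs(c[:,0]-.47)<.1)&(abs(c[:,1]-.12)<.1)]
rim=c[(c[:,2]>.088)&(c[:,2]<.1)]
f=lambda a:np.hypot(rim[:,0]-a[0],rim[:,1]-a[1])-a[2]
s=least_squares(f,[.49,.107,.038],loss='soft_l1',f_scale=.002).x; print(s,len(rim))
d=np.hypot(*(c[:,:2]-s[:2]).T); h=c[(d>.048)&(d<.08)&(c[:,2]>.03)&(c[:,2]<.1)]
v=h[:,:2]-s[:2]; print(len(h),np.median(v,0),np.arctan2(*np.median(v,0)[::-1]),d[(d<.08)&(c[:,2]>.03)].max(),np.percentile(h[:,2],[5,50,95]))
"
```

```text
t 3.05 ee [0.4356 0.1345 0.1811] ang 2.634 shift [  1.2   2.1 138.1] turn -0.008 F [ 0.1 -0.1 -0.8] q [-0.31  0.3  -0.06  2.    0.02  0.84  0.68] tilt [ 0.    -0.002 -1.   ]
[0.48796123 0.10750844 0.03973078] 2821
1416 [-0.04433164  0.02711805] 2.592608263854974 0.07999953144175516 [0.03386207 0.05598768 0.08404335]
```

View pics/w1.png

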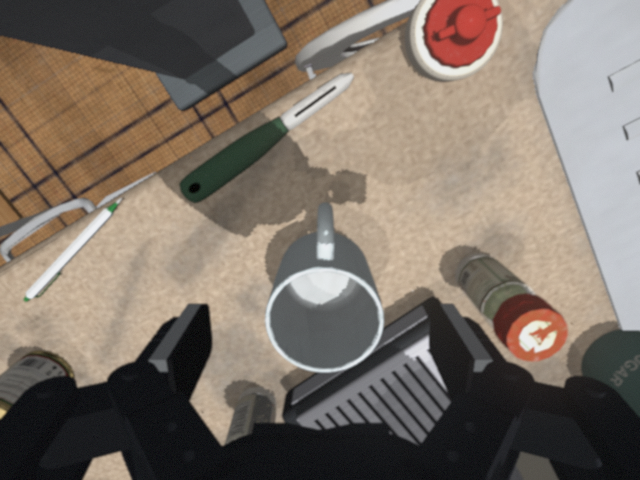

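The wrist view shows the mug rim at (325,320) and the handle straight up at (325,235), in line with tool x. I descend and grip the handle.

{"op": "carry_out", "data": {
  "plan": [
    [2,2,45,0],
    [2,2,90,0],
    [2,2,125,0],
    [2,2,138,0],
    [2,2,138,0]
  ]
}}

```text
t: 3.6
ee_pos: [0.4322, 0.1417, 0.0417]
eef_rot: [0.246, 0.969, -0.001, -0.002]
force: [-0.2, 0.5, 0.2]
grip_width: 0.0854
grasp_force: 0.0
```

{"op": "carry_out", "data": {
  "plan": [
    [0,0,0,0],
    [0,0,0,0],
    [0,0,0,0],
    [0,0,0,0],
    [0,0,0,0]
  ],
  "jaw": 1
}}

```text
t: 4.1
ee_pos: [0.4339, 0.1407, 0.0438]
eef_rot: [0.247, 0.969, 0.0, 0.0]
force: [-1.1, -0.1, 0.3]
grip_width: 0.0124
grasp_force: 0.3
```

{"op": "carry_out", "data": {
  "plan": [
    [0,0,0,0],
    [0,0,0,0],
    [0,0,-5,0],
    [0,0,-15,0],
    [0,0,-30,0]
  ]
}}

```text
t: 4.6
ee_pos: [0.433, 0.1404, 0.0735]
eef_rot: [0.247, 0.969, -0.001, -0.001]
force: [0.1, 0.1, -2.6]
grip_width: 0.0106
grasp_force: 58.1
```

{"op": "carry_out", "data": {
  "plan": [
    [0,0,-40,-0.1],
    [0,0,-70,-0.24],
    [0,0,-75,-0.38],
    [0,0,-75,-0.52],
    [0,0,-75,-0.66]
  ]
}}

```text
t: 5.1
ee_pos: [0.4336, 0.1404, 0.1493]
eef_rot: [-0.083, 0.997, -0.0, 0.0]
force: [-0.4, -1.2, -3.0]
grip_width: 0.0108
grasp_force: 58.2
```

{"op": "carry_out", "data": {
  "plan": [
    [0,0,0,-0.05],
    [0,0,0,-0.05]
  ]
}}

```text
t: 5.3
ee_pos: [0.4335, 0.1403, 0.1488]
eef_rot: [-0.105, 0.994, -0.0, -0.0]
force: [-1.2, 0.3, -2.8]
grip_width: 0.0111
grasp_force: 58.3
```

```bash
python3 -c "
from h import *
to((.5517,.0904,.102),3.351)"
```

```text
t 5.3 ee [0.4335 0.1403 0.1488] ang -2.931 shift [-105.2  -73.5   46.8] turn 0.001 F [-1.2  0.3 -2.8] q [-0.17  0.35 -0.27  2.05  0.13  0.76  1.27] tilt [-0. -0. -1.]
```

Move sideways first, then straight in along the machine's axis, then check where mug and gripper are.

{"op": "carry_out", "data": {
  "plan": [
    [0,-37,0,0],
    [-25,-74,0,0],
    [-65,-74,0,0],
    [-90,-74,0,0],
    [-105,-74,0,0]
  ]
}}

```text
t: 5.8
ee_pos: [0.5531, 0.0899, 0.1481]
eef_rot: [-0.103, 0.995, -0.0, -0.0]
force: [-0.1, 0.3, -2.4]
grip_width: 0.0106
grasp_force: 60.3
```

```bash
python3 -c "
from h import *
to((.5517,.0904,.102),3.351)
p,T=shot('side'); cv2.imwrite('pics/s2.png',cv2.cvtColor(p['image'][60:340,200:520],cv2.COLOR_RGB2BGR).repeat(2,0).repeat(2,1))
p,T=shot('top')
c=cloud(p,T); c=c[(abs(c[:,0]-.6)<.09)&(abs(c[:,1]-.1)<.08)&(c[:,2]<.16)]
"
```

```text
t 5.8 ee [0.5531 0.0899 0.1481] ang -2.935 shift [ 1.3  0.8 46.1] turn -0.002 F [-0.1  0.3 -2.4] q [-0.05  0.49 -0.24  1.79  0.15  0.88  1.43] tilt [-0.001 -0.    -1.   ]
```

View pics/s2.png

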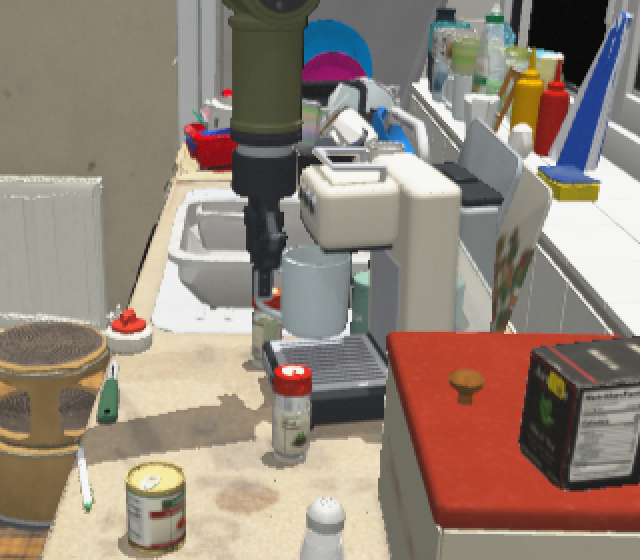

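The side view shows the mug over the tray front at (315,290). The wrist's dark cylinder ends at x≈300 and the head's front is at x≈302, so the clearance needs measuring before I lower it.

```bash
python3 -c "
from h import *
u=np.array([.978,.208]); v=np.array([-.208,.978])
for n in('side','top'):
  p,T=shot(n); c=cloud(p,T); U=(c[:,:2]-[.5698,.0942])@u; V=(c[:,:2]-[.5698,.0942])@v
  for z in np.arange(.1,.48,.02):
    m=(abs(c[:,2]-z)<.01)&(abs(V)<.1)&(U>-.15)&(U<.2)
    if m.sum()>5:
      h=np.histogram(U[m],np.arange(-.15,.2,.01))[0]; print(n,z.round(2),h.tolist())
"
```

```text
side 0.1 [0, 0, 0, 0, 0, 0, 0, 0, 0, 0, 0, 0, 0, 0, 0, 0, 5, 8, 8, 8, 5, 6, 4, 1, 0, 0, 0, 2, 73, 0, 0, 0, 0, 0]
side 0.12 [0, 0, 0, 0, 0, 0, 0, 0, 0, 0, 0, 0, 0, 0, 7, 18, 46, 37, 35, 31, 29, 26, 19, 6, 0, 0, 0, 40, 76, 0, 0, 2, 0, 1]
side 0.14 [0, 0, 0, 0, 0, 0, 0, 0, 0, 0, 0, 0, 6, 23, 12, 13, 45, 42, 31, 35, 34, 28, 22, 15, 0, 0, 0, 90, 90, 36, 33, 32, 35, 17]
side 0.16 [0, 0, 0, 0, 0, 0, 0, 0, 0, 0, 0, 0, 39, 33, 10, 15, 49, 39, 37, 38, 30, 30, 26, 10, 0, 0, 0, 123, 73, 36, 33, 37, 29, 22]
side 0.18 [0, 0, 0, 0, 0, 0, 0, 0, 0, 0, 0, 0, 35, 34, 10, 25, 51, 47, 60, 63, 55, 51, 45, 29, 0, 0, 0, 147, 42, 36, 39, 35, 30, 21]
side 0.2 [0, 0, 0, 0, 0, 0, 0, 0, 0, 0, 0, 0, 65, 20, 22, 9, 31, 29, 26, 26, 18, 11, 12, 14, 0, 0, 0, 116, 38, 39, 34, 34, 32, 28]
side 0.22 [0, 0, 0, 0, 0, 0, 0, 0, 0, 0, 0, 31, 62, 29, 18, 0, 0, 1, 47, 32, 27, 29, 29, 24, 27, 23, 17, 86, 41, 41, 38, 37, 27, 24]
side 0.24 [0, 0, 0, 0, 0, 0, 0, 0, 0, 0, 0, 40, 78, 48, 30, 9, 0, 25, 85, 41, 36, 34, 39, 39, 36, 38, 28, 83, 40, 39, 41, 37, 28, 31]
side 0.26 [0, 0, 0, 0, 0, 0, 0, 0, 0, 0, 0, 15, 75, 43, 16, 4, 0, 71,
[... 2012 characters left out ...]
 0, 0, 0, 0, 0, 0, 0, 0, 6, 0, 1, 0, 0, 0, 1, 0, 0, 0, 0, 0, 0, 0, 0, 28, 14, 1, 0, 0, 0, 0]
top 0.24 [0, 0, 0, 0, 0, 0, 0, 0, 0, 0, 0, 2, 46, 30, 25, 0, 0, 1, 7, 4, 0, 2, 1, 1, 1, 1, 0, 45, 5, 0, 0, 0, 0, 0]
top 0.26 [0, 0, 0, 0, 0, 0, 0, 0, 0, 0, 0, 0, 3, 10, 0, 0, 0, 5, 6, 1, 2, 0, 2, 1, 1, 2, 1, 59, 3, 0, 0, 0, 0, 0]
top 0.28 [0, 0, 0, 0, 0, 0, 0, 0, 0, 0, 0, 0, 0, 0, 0, 0, 0, 10, 38, 31, 23, 26, 24, 27, 30, 26, 55, 251, 18, 9, 6, 7, 6, 256]
top 0.3 [0, 0, 0, 0, 0, 0, 0, 0, 0, 0, 0, 0, 0, 0, 0, 0, 0, 0, 3, 6, 5, 9, 17, 58, 155, 218, 167, 221, 419, 407, 399, 405, 294, 34]
top 0.32 [0, 0, 0, 0, 0, 0, 0, 0, 0, 0, 0, 0, 0, 0, 0, 0, 0, 0, 0, 15, 19, 18, 24, 33, 36, 14, 0, 0, 0, 0, 0, 0, 0, 0]
```

{"op": "carry_out", "data": {
  "plan": [
    [14,0,0,0],
    [14,0,15,0],
    [14,0,30,0],
    [14,0,38,0],
    [14,0,43,0]
  ]
}}

```text
t: 6.5
ee_pos: [0.5372, 0.0871, 0.1049]
eef_rot: [-0.105, 0.994, -0.0, -0.001]
force: [0.1, -0.3, -1.8]
grip_width: 0.0109
grasp_force: 60.3
```

{"op": "carry_out", "data": {
  "plan": [
    [0,0,2,0],
    [0,0,2,0],
    [0,0,4,0],
    [0,0,4,0]
  ]
}}

```text
t: 6.9
ee_pos: [0.5382, 0.0873, 0.1014]
eef_rot: [-0.105, 0.994, 0.0, 0.0]
force: [-0.8, 0.2, -2.6]
grip_width: 0.0109
grasp_force: 60.3
```

{"op": "carry_out", "data": {
  "plan": [
    [0,0,1,0],
    [0,0,2,0],
    [0,0,3,0],
    [0,0,3,0]
  ]
}}

```text
t: 7.3
ee_pos: [0.5373, 0.087, 0.0988]
eef_rot: [-0.105, 0.994, -0.0, -0.001]
force: [-5.9, -0.9, 7.2]
grip_width: 0.0106
grasp_force: 62.0
```

```bash
python3 -c "
from h import *
to((.5517,.0904,.102),3.351)
p,T=shot('side'); cv2.imwrite('pics/s3.png',cv2.cvtColor(p['image'][180:300,280:440],cv2.COLOR_RGB2BGR).repeat(4,0).repeat(4,1))"
```

```text
t 7.3 ee [0.5373 0.087  0.0988] ang -2.932 shift [-14.8   0.3  -3.3] turn 0.001 F [-5.9 -0.9  7.2] q [-0.06  0.53 -0.23  1.89  0.17  0.74  1.41] tilt [-0.001 -0.001 -1.   ]
```

View pics/s3.png

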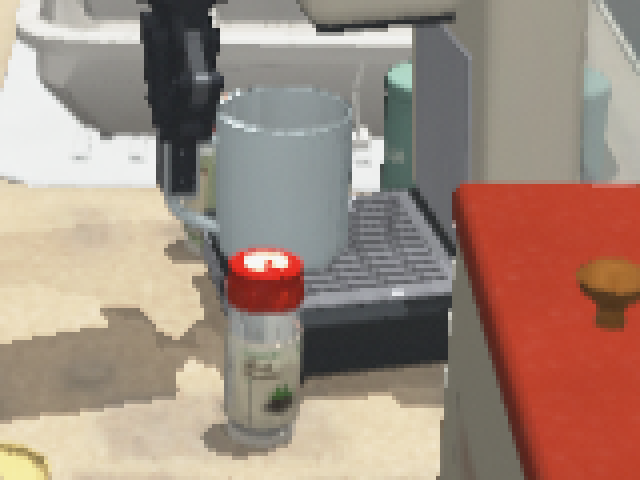

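The mug stands on the front of the tray at (285,190), with contact force about 7 N. I release, back straight out, and lift.

{"op": "carry_out", "data": {
  "plan": [
    [0,0,-2,0],
    [0,0,-2,0],
    [0,0,-2,0],
    [0,0,-2,0],
    [0,0,-2,0]
  ],
  "jaw": 0
}}

```text
t: 7.85
ee_pos: [0.5382, 0.0872, 0.1002]
eef_rot: [-0.105, 0.994, -0.0, 0.0]
force: [0.1, -0.5, 0.4]
grip_width: 0.0816
grasp_force: 0.0
```

{"op": "carry_out", "data": {
  "plan": [
    [20,0,-2,0],
    [45,0,-2,0],
    [60,0,-20,0],
    [60,0,-60,0],
    [60,0,-90,0]
  ]
}}

```text
t: 8.35
ee_pos: [0.479, 0.0747, 0.1919]
eef_rot: [-0.105, 0.994, 0.0, 0.0]
force: [1.9, -0.0, 0.1]
grip_width: 0.0852
grasp_force: 0.0
```

```bash
python3 -c "
from h import *
to((.44,-.297,.19),3.31)
q,e=machine((.717,.126,.21,.055)); print(q,e)
for n in('top','side'):
  p,T=shot(n)
  r=eyes.regions_of(p,'mug')[0]; c=cloud(p,T,r['region']); print(r['conf'],np.median(c,0),c[:,2].min(),c[:,2].max())
  rim=c[(c[:,2]>.145)&(c[:,2]<.162)]
  f=lambda a:np.hypot(rim[:,0]-a[0],rim[:,1]-a[1])-a[2]
  print(least_squares(f,[.60,.1,.039],loss='soft_l1',f_scale=.002).x,len(rim))
  # wedge edges
  for r in eyes.regions_of(p,'wedge'):
    w=cloud(p,T,r['region'])
    if abs(np.median(w[:,1])+.29)<.03:
      hsv=cv2.cvtColor(p['image'],cv2.COLOR_RGB2HSV); m=(hsv[...,0]<20)&(hsv[...,1]>200)&(hsv[...,2]>90)&cv2.dilate(r['region'].astype(np.uint8),np.ones((9,9))).astype(bool)
      w=cloud(p,T,m); 
      for z0,z1 in((.004,.012),(.012,.02),(.023,.03)):
        k=w[(w[:,2]>z0)&(w[:,2]<z1)]; print(n,z0,len(k),k.mean(0).round(4),k.min(0).round(3),k.max(0).round(3))
      print(cv2.minAreaRect((w[:,:2]*1000).astype(np.float32))); break
"
```

```text
t 8.35 ee [0.479  0.0747 0.1919] ang -2.931 shift [ 115.8 -355.4    1.8] turn 0.042 F [ 1.9 -0.   0.1] q [-0.01  0.34 -0.26  1.92  0.11  0.9   1.45] tilt [ 0.  0. -1.]
[0.7158776  0.12598562 0.21483034 0.05520737] 0.0022184542280103275
0.48 [0.61587116 0.08730687 0.06976943] 0.057261391869136924 0.15288947628080662
[0.59392617 0.09957651 0.03926671] 32
top 0.004 163 [ 0.5422 -0.2808  0.0084] [ 0.508 -0.302  0.004] [ 0.566 -0.262  0.012]
top 0.012 209 [ 0.5071 -0.2846  0.0161] [ 0.47  -0.305  0.012] [ 0.544 -0.263  0.02 ]
top 0.023 114 [ 0.4624 -0.291   0.0257] [ 0.422 -0.31   0.023] [ 0.495 -0.271  0.03 ]
((494.103271484375, -286.9234619140625), (144.2245330810547, 35.76336669921875), 7.146285057067871)
0.82 [0.59669293 0.07055847 0.11885378] 0.04445604718760121 0.15130934183678757
[0.59732166 0.09735052 0.03925724] 117
side 0.004 273 [ 0.4863 -0.3075  0.0078] [ 0.426 -0.318  0.004] [ 0.56  -0.295  0.012]
side 0.012 196 [ 0.4701 -0.3098  0.0159] [ 0.426 -0.319  0.012] [ 0.53  -0.299  0.02 ]
side 0.023 156 [ 0.4403 -0.3039  0.0259] [ 0.421 -0.317  0.023] [ 0.475 -0.281  0.03 ]
((496.0309143066406, -293.22991943359375), (147.26699829101562, 36.56733322143555), 6.3953471183776855)
```

{"op": "carry_out", "data": {
  "plan": [
    [13,-40,0,0],
    [26,-80,0,0],
    [40,-120,0,0],
    [53,-160,0,0],
    [66,-200,0,0]
  ],
  "jaw": 0.3
}}

```text
t: 9.35
ee_pos: [0.4561, -0.1362, 0.1899]
eef_rot: [-0.105, 0.994, 0.0, -0.0]
force: [0.1, 0.2, -0.1]
grip_width: 0.0599
grasp_force: 0.0
```

{"op": "carry_out", "data": {
  "plan": [
    [13,-40,0,0],
    [26,-80,0,0],
    [40,-120,0,0],
    [52,-154,0,0],
    [52,-154,0,0.085]
  ]
}}

```text
t: 9.85
ee_pos: [0.4356, -0.3022, 0.1894]
eef_rot: [-0.058, 0.998, -0.001, -0.001]
force: [-0.6, 0.8, -0.4]
grip_width: 0.0597
grasp_force: 0.0
```

```bash
python3 -c "
from h import *
p,T=shot('wrist'); save(p,'w2.png')
hsv=cv2.cvtColor(p['image'],cv2.COLOR_RGB2HSV); m=(hsv[...,0]<20)&(hsv[...,1]>200)&(hsv[...,2]>90)
m[:, :]=m
c=cloud(p,T,m); c=c[(abs(c[:,0]-.49)<.1)&(abs(c[:,1]+.29)<.05)&(c[:,2]<.035)]
rc=cv2.minAreaRect((c[:,:2]*1000).astype(np.float32)); print(rc,cv2.boxPoints(rc).round(1).tolist())
t=c[c[:,2]>.0255]; rc=cv2.minAreaRect((t[:,:2]*1000).astype(np.float32)); print(rc)
to((.437,-.295,.005),3.267)"
```

```text
((0.0, 0.0), (0.0, 0.0), 0.0) [[0.0, 0.0], [0.0, 0.0], [0.0, 0.0], [0.0, 0.0]]
((0.0, 0.0), (0.0, 0.0), 0.0)
t 9.9 ee [ 0.4365 -0.2991  0.1893] ang -3.029 shift [ -1.2   4.  184.3] turn -0.013 F [0.  0.8 0.4] q [ 0.64  0.4  -0.13  1.82  0.06  0.93  2.17] tilt [-0.001 -0.    -1.   ]
```

View pics/w2.png

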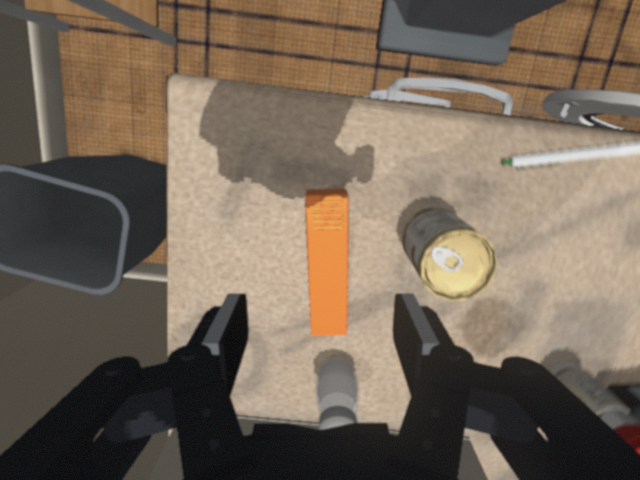

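The wrist view shows the wedge almost aligned with tool x, its ridged tail at (327,215) and its tip at (328,333). I'll refine the numbers with a looser colour mask.

```bash
python3 -c "
from h import *
p,T=shot('wrist')
hsv=cv2.cvtColor(p['image'],cv2.COLOR_RGB2HSV); print(hsv[270,328],p['range_z'][270,328])
m=(hsv[...,0]<24)&(hsv[...,1]>170)&(hsv[...,2]>120); m[:185]=0; m[340:]=0; m[:,:290]=0; m[:,360:]=0
c=cloud(p,T,m); print(len(c),c.min(0),c.max(0))
for k in (c,c[c[:,2]>.0255]):
  rc=cv2.minAreaRect((k[:,:2]*1000).astype(np.float32)); print(rc)
to((.437,-.295,.005),3.267)"
```

```text
[ 13 178 233] 0.33974886
4304 [ 0.41809692 -0.31663569  0.00177371] [ 0.56627333 -0.26329102  0.0295349 ]
((492.75897216796875, -289.7851257324219), (147.15628051757812, 33.46208953857422), 8.488794326782227)
((444.95050048828125, -296.97357177734375), (50.78236770629883, 33.28193664550781), 9.193653106689453)
t 9.95 ee [ 0.4372 -0.2971  0.1895] ang -3.02 shift [ -0.2   1.9 184.5] turn -0.004 F [0.4 0.2 0.6] q [ 0.64  0.4  -0.13  1.82  0.06  0.93  2.18] tilt [-0.001  0.001 -1.   ]
```

{"op": "carry_out", "data": {
  "plan": [
    [1,-1,45,-0.027],
    [1,-1,90,-0.027],
    [1,-1,135,-0.027],
    [1,-1,165,-0.027],
    [1,-1,175,-0.027]
  ]
}}

```text
t: 10.45
ee_pos: [0.4358, -0.2947, 0.0123]
eef_rot: [-0.078, 0.997, 0.002, -0.002]
force: [-0.6, 0.8, 0.6]
grip_width: 0.0602
grasp_force: 0.0
```

{"op": "carry_out", "data": {
  "plan": [
    [0,0,5,0],
    [0,0,9,0],
    [0,0,9,0]
  ]
}}

```text
t: 10.75
ee_pos: [0.4377, -0.2974, 0.0072]
eef_rot: [-0.076, 0.997, -0.0, 0.001]
force: [0.2, 0.1, -0.5]
grip_width: 0.0599
grasp_force: 0.0
```

{"op": "carry_out", "data": {
  "plan": [
    [0,0,0,0],
    [0,0,0,0],
    [0,0,0,0],
    [0,0,0,0],
    [0,0,0,0]
  ],
  "jaw": 1
}}

```text
t: 11.25
ee_pos: [0.4376, -0.2977, 0.0077]
eef_rot: [-0.076, 0.997, -0.001, 0.001]
force: [-1.4, 0.2, 6.9]
grip_width: 0.0351
grasp_force: 60.5
```

```bash
python3 -c "
from h import *
to((.4365,-.298,.005),3.29); print(readout.observe()['grip_width'],readout.observe()['grasp_force'])"
```

```text
t 11.25 ee [ 0.4376 -0.2977  0.0077] ang -2.99 shift [ 1.1 -0.1  2.7] turn 0.004 F [-1.4  0.2  6.9] q [ 0.62  0.65 -0.1   2.    0.13  0.49  2.15] tilt [ 0.002 -0.001 -1.   ]
0.03505104490240492 60.519779920578
```

{"op": "carry_out", "data": {
  "plan": [
    [0,0,-40,0],
    [0,0,-85,0],
    [0,0,-130,0],
    [0,0,-155,0],
    [0,0,-155,-0.062]
  ]
}}

```text
t: 11.75
ee_pos: [0.4389, -0.2985, 0.1662]
eef_rot: [-0.107, 0.994, -0.003, 0.003]
force: [-0.2, 0.5, -0.7]
grip_width: 0.0347
grasp_force: 60.2
```

```bash
cat >> h.py <<'E'
def uv(U,V,z,yaw=.213,o=(.5698,.0942)): return (o[0]+U*np.cos(yaw)-V*np.sin(yaw),o[1]+U*np.sin(yaw)+V*np.cos(yaw),z)
def touv(q,yaw=.213,o=(.5698,.0942)):
    d=np.array(q)[:2]-o; return (d@[np.cos(yaw),np.sin(yaw)]).round(4),(d@[-np.sin(yaw),np.cos(yaw)]).round(4)
E
python3 -c "
from h import *
q=[.7159,.126,.2148,.0552]; Rm,o=mT(q); print((Rm@[-.15,0,.022]+o))
print(uv(-.162,-.075,0)); to(uv(-.162,-.075,.16),3.354); print(readout.observe()['grip_width'])
p,T=shot('top')
for n in ('spice_jar_1','peeler_1','pen_1'):
  for r in eyes.regions_of(p,n):
    c=cloud(p,T,r['region']); c=c[c[:,2]>.006]; print(n,r['conf'],np.percentile(c,[2,50,98],axis=0).round(3).tolist()); 
"
```

```text
[0.56850352 0.09384315 0.00927694]
(np.float64(0.42731549491706977), np.float64(-0.013350759231501592), 0)
t 11.75 ee [ 0.4389 -0.2985  0.1662] ang -2.927 shift [-49.3 281.1   4.7] turn 0.002 F [-0.2  0.5 -0.7] q [ 0.66  0.42 -0.16  1.85  0.08  0.87  2.25] tilt [ 0.007 -0.005 -1.   ]
0.03471458033580616
spice_jar_1 0.8 [[0.541, 0.211, 0.017], [0.558, 0.224, 0.104], [0.578, 0.247, 0.11]]
spice_jar_1 0.66 [[0.567, -0.044, 0.023], [0.582, -0.025, 0.105], [0.604, -0.006, 0.111]]
peeler_1 0.84 [[0.353, 0.044, 0.007], [0.363, 0.103, 0.013], [0.379, 0.199, 0.02]]
peeler_1 0.4 [[0.428, -0.221, 0.017], [0.453, -0.192, 0.069], [0.479, -0.167, 0.075]]
pen_1 0.69 [[0.348, -0.141, 0.006], [0.364, -0.086, 0.009], [0.38, -0.027, 0.014]]
pen_1 0.4 [[0.567, -0.044, 0.019], [0.583, -0.025, 0.105], [0.606, -0.006, 0.111]]
```

{"op": "carry_out", "data": {
  "plan": [
    [0,40,0,0],
    [-10,85,0,0],
    [-20,130,0,0],
    [-30,175,0,0],
    [-40,215,0,0]
  ]
}}

```text
t: 12.45
ee_pos: [0.4295, -0.0764, 0.1607]
eef_rot: [-0.106, 0.994, 0.0, -0.001]
force: [1.1, 0.2, -1.1]
grip_width: 0.0346
grasp_force: 60.2
```

{"op": "carry_out", "data": {
  "plan": [
    [-5,40,0,0],
    [-9,66,0,0],
    [-9,66,0,0],
    [-9,66,45,0],
    [-9,66,90,0]
  ]
}}

```text
t: 12.95
ee_pos: [0.4263, -0.0128, 0.0709]
eef_rot: [-0.106, 0.994, -0.0, 0.002]
force: [0.5, -0.6, -1.6]
grip_width: 0.0348
grasp_force: 60.2
```

```bash
python3 -c "
from h import *
to(uv(-.162,-.075,.010),3.354);to(uv(-.162,0,.010),3.354)
p,T=shot('side')
r=eyes.regions_of(p,'wedge')[0]; print(r['conf'])
hsv=cv2.cvtColor(p['image'],cv2.COLOR_RGB2HSV); m=(hsv[...,0]<20)&(hsv[...,1]>170)&(hsv[...,2]>100)
c=cloud(p,T,m); e=readout.observe()['ee_pos']; U,V=touv(e); 
d=c[:,:2]-[.5698,.0942]; u=d@[np.cos(.213),np.sin(.213)];v=d@[-np.sin(.213),np.cos(.213)]
k=(abs(v+.075)<.06)&(u<0)&(c[:,2]<.12)&(c[:,2]>.03)
for a in np.arange(-.2,0,.02):
  s=k&(abs(u-a)<.01)
  if s.sum()>3: print(a.round(2),s.sum(),v[s].min().round(3),v[s].max().round(3),c[s,2].min().round(3),c[s,2].max().round(3))
print(u[k].min(),u[k].max())
"
```

```text
t 12.95 ee [ 0.4263 -0.0128  0.0709] ang -2.929 shift [-0.7 -0.7 60.9] turn 0.0 F [ 0.5 -0.6 -1.6] q [ 0.11  0.44 -0.19  2.21  0.17  0.5   1.57] tilt [ 0.004 -0.    -1.   ]
t 12.95 ee [ 0.4263 -0.0128  0.0709] ang -2.929 shift [-0.7 74.3 60.8] turn 0.0 F [ 0.5 -0.6 -1.6] q [ 0.11  0.44 -0.19  2.21  0.17  0.5   1.57] tilt [ 0.004 -0.    -1.   ]
0.74
-0.18 50 -0.098 -0.057 0.071 0.113
-0.14 102 -0.117 -0.059 0.07 0.12
-0.12 72 -0.095 -0.074 0.072 0.087
-0.1 58 -0.095 -0.073 0.072 0.083
-0.08 37 -0.094 -0.075 0.071 0.078
-0.06 29 -0.094 -0.072 0.069 0.075
-0.04 19 -0.088 -0.074 0.064 0.069
-0.02 50 -0.135 -0.106 0.087 0.106
-0.17868326133203538 -0.0023858850358557146
```

{"op": "carry_out", "data": {
  "plan": [
    [0,0,30,0],
    [0,0,50,0],
    [0,0,59,0],
    [0,25,59,0],
    [0,60,59,0]
  ]
}}

```text
t: 13.55
ee_pos: [0.4134, 0.045, 0.0132]
eef_rot: [-0.104, 0.995, -0.001, 0.0]
force: [1.0, 0.5, -0.3]
grip_width: 0.0346
grasp_force: 60.2
```

{"op": "carry_out", "data": {
  "plan": [
    [0,15,0,0],
    [0,15,2,0],
    [0,15,3,0]
  ]
}}

```text
t: 13.85
ee_pos: [0.41, 0.0606, 0.0102]
eef_rot: [-0.107, 0.994, -0.0, 0.001]
force: [0.1, -0.1, -0.6]
grip_width: 0.0347
grasp_force: 60.3
```

```bash
python3 -c "
from h import *
to(uv(-.097,0,.008),3.354)
q,e=machine((.717,.126,.21,.055)); print(q,e)
Rm,o=mT(q); print((Rm@[-.15,0,.022]+o))
p,T=shot('wrist'); save(p,'w3.png')"
```

```text
t 13.85 ee [0.41   0.0606 0.0102] ang -2.927 shift [-66.3  -1.1   2.2] turn 0.002 F [ 0.1 -0.1 -0.6] q [-0.14  0.55 -0.1   2.3   0.18  0.3   1.39] tilt [ 0.001 -0.    -1.   ]
[0.71548391 0.12769448 0.19301179 0.05309753] 0.002042267290303759
[0.56744148 0.09876035 0.0097623 ]
```

View pics/w3.png

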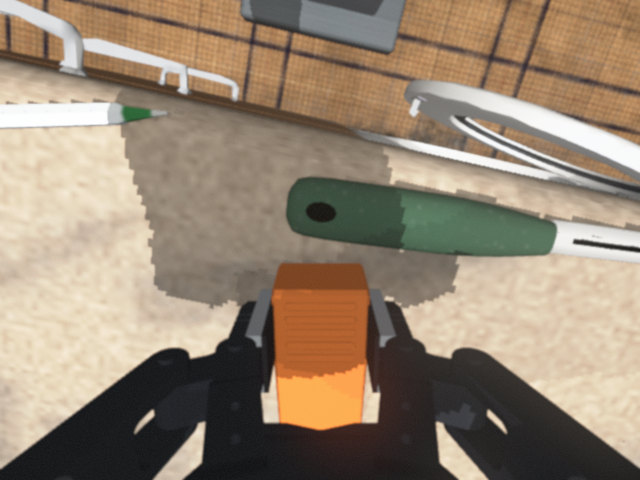

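The wedge is gripped squarely at (320,340) and clear of the peeler at (350,215). I lower it the last 2 mm and slide it in.

{"op": "carry_out", "data": {
  "plan": [
    [0,0,1,0],
    [0,0,2,0],
    [-10,0,2,0],
    [-20,0,2,0],
    [-30,0,2,0]
  ]
}}

```text
t: 14.6
ee_pos: [0.4323, 0.0653, 0.0073]
eef_rot: [-0.107, 0.994, -0.001, -0.006]
force: [-12.6, -3.8, 20.3]
grip_width: 0.0347
grasp_force: 63.2
```

{"op": "carry_out", "data": {
  "plan": [
    [-8,0,0,0],
    [-16,0,0,0],
    [-24,0,0,0],
    [-30,0,0,0],
    [-30,0,0,0]
  ]
}}

```text
t: 15.1
ee_pos: [0.4657, 0.0729, 0.0074]
eef_rot: [-0.107, 0.994, -0.001, -0.002]
force: [-4.2, -0.6, 6.5]
grip_width: 0.0349
grasp_force: 61.5
```

```bash
python3 -c "
from h import *
to(uv(-.097,0,.008),3.354)
print(touv(readout.observe()['ee_pos']))
for i in range(2):
  q,e=machine((.717,.126,.21,.055)); print(q,e)
p,T=shot('side')
r=eyes.regions_of(p,'mug')[0]; c=cloud(p,T,r['region'])
rim=c[(c[:,2]>.145)&(c[:,2]<.162)]
f=lambda a:np.hypot(rim[:,0]-a[0],rim[:,1]-a[1])-a[2]
a=least_squares(f,[.60,.1,.039],loss='soft_l1',f_scale=.002).x; print('mug',touv(a[:2]),len(rim),a)
d=np.hypot(*(c[:,:2]-a[:2]).T); h=c[(d>.05)]; print('handle',len(h),[touv(x) for x in (np.median(h,0),h[np.argmin(h[:,0])])])
"
```

```text
t 15.1 ee [0.4657 0.0729 0.0074] ang -2.928 shift [-9.3 -1.2 -0.6] turn 0.001 F [-4.2 -0.6  6.5] q [-0.13  0.6  -0.12  2.15  0.17  0.4   1.4 ] tilt [-0.004 -0.001 -1.   ]
(np.float64(-0.1063), np.float64(0.0012))
[0.71640506 0.12569124 0.20823402 0.05514656] 0.002123770653639473
[0.71612476 0.12603882 0.21100828 0.0551864 ] 0.0021735988552624708
mug (np.float64(0.0269), np.float64(-0.0026)) 115 [0.59667489 0.09736041 0.03950315]
handle 113 [(np.float64(-0.0345), np.float64(-0.0024)), (np.float64(0.0235), np.float64(0.3129))]
```

{"op": "carry_out", "data": {
  "plan": [
    [-8,0,0,0],
    [-12,0,0,0],
    [-12,0,0,0]
  ]
}}

```text
t: 15.9
ee_pos: [0.4689, 0.0734, 0.0071]
eef_rot: [-0.107, 0.994, -0.002, -0.01]
force: [-26.8, -4.6, 33.8]
grip_width: 0.0345
grasp_force: 65.4
```

{"op": "carry_out", "data": {
  "plan": [
    [0,0,-1,0],
    [0,0,-1,0],
    [0,0,-1,0],
    [0,0,-1,0],
    [0,0,-1,0]
  ],
  "jaw": 0.4
}}

```text
t: 16.4
ee_pos: [0.4799, 0.0764, 0.0081]
eef_rot: [-0.107, 0.994, 0.0, 0.0]
force: [0.9, -0.7, -0.9]
grip_width: 0.0511
grasp_force: 0.0
```

{"op": "carry_out", "data": {
  "plan": [
    [0,0,-20,0],
    [0,0,-50,0],
    [0,0,-90,0],
    [0,0,-90,0]
  ]
}}

```text
t: 16.8
ee_pos: [0.4823, 0.0769, 0.1023]
eef_rot: [-0.107, 0.994, 0.0, 0.004]
force: [-0.2, 0.5, -0.4]
grip_width: 0.0514
grasp_force: 0.0
```

```bash
python3 -c "
from h import *
to(uv(-.06,-.0025,.105),3.354)
e=readout.observe(); print(touv(e['ee_pos']),e['grip_width'])
"
```

```text
t 16.8 ee [0.4823 0.0769 0.1023] ang -2.928 shift [-29.2  -4.1  -2.5] turn 0.002 F [-0.2  0.5 -0.4] q [-0.09  0.45 -0.17  2.03  0.12  0.66  1.45] tilt [ 0.007  0.001 -1.   ]
(np.float64(-0.0892), np.float64(0.0016)) 0.05140005053978978
```

{"op": "carry_out", "data": {
  "plan": [
    [0,-4,0,0],
    [0,-4,8,0],
    [0,-4,15,0],
    [0,-4,15,0],
    [-10,-4,15,0]
  ],
  "jaw": 1
}}

```text
t: 17.3
ee_pos: [0.4887, 0.0743, 0.0821]
eef_rot: [-0.107, 0.994, -0.0, -0.002]
force: [0.1, 0.2, 0.1]
grip_width: 0.0001
grasp_force: 0.0
```

{"op": "carry_out", "data": {
  "plan": [
    [-15,0,0,0],
    [-30,0,0,0],
    [-36,0,0,0],
    [-42,0,0,0],
    [-48,0,0,0]
  ]
}}

```text
t: 17.8
ee_pos: [0.5358, 0.0846, 0.0829]
eef_rot: [-0.107, 0.994, -0.0, -0.002]
force: [-4.7, -1.3, 4.0]
grip_width: 0.0001
grasp_force: 2.7
```

```bash
cat >> h.py <<'E'
def mug(lo=.145):
    for n in("side","top"):
        p,T=shot(n)
        for r in eyes.regions_of(p,'mug')[:1]:
            c=cloud(p,T,r['region']); rim=c[(c[:,2]>lo)&(c[:,2]<.17)]
            if len(rim)<15: print(n,'no rim'); continue
            f=lambda a:np.hypot(rim[:,0]-a[0],rim[:,1]-a[1])-.0395
            a=least_squares(f,rim.mean(0)[:2]+[0,.02 if n=='side' else 0],loss='soft_l1',f_scale=.002).x
            d=np.hypot(*(c[:,:2]-a).T); h=c[(d>.05)&(d<.08)]
            print(n,round(r['conf'],2),'mug',touv(a),len(rim),'zmax',c[:,2].max().round(3),'handle',len(h),touv(np.median(h,0)) if len(h) else '')
E
python3 -c "
from h import *
to(uv(-.022,-.0025,.087),3.354)
e=readout.observe(); print(touv(e['ee_pos']),e['grip_width'])
mug()"
```

```text
t 17.8 ee [0.5358 0.0846 0.0829] ang -2.927 shift [-13.2  -0.3  -4.1] turn 0.002 F [-4.7 -1.3  4. ] q [-0.09  0.55 -0.16  1.91  0.13  0.7   1.45] tilt [-0.003 -0.001 -1.   ]
(np.float64(-0.0352), np.float64(-0.0022)) 0.0001234159178834809
side 0.91 mug (np.float64(0.0462), np.float64(-0.004)) 144 zmax 0.152 handle 66 (np.float64(-0.011), np.float64(-0.004))
top no rim
```

{"op": "carry_out", "data": {
  "plan": [
    [-5,0,0,0],
    [-10,0,0,0],
    [-13,0,0,0],
    [-13,0,0,0]
  ]
}}

```text
t: 18.4
ee_pos: [0.5503, 0.0877, 0.0833]
eef_rot: [-0.107, 0.994, 0.0, 0.0]
force: [-1.6, -1.1, 0.5]
grip_width: 0.0004
grasp_force: 1.0
```

```bash
python3 -c "
from h import *
to(uv(-.1,-.0025,.087),3.354)
e=readout.observe(); print(touv(e['ee_pos']),e['force'])
mug()
p,T=shot('side'); c=cloud(p,T); U=(c[:,:2]-[.5698,.0942])@[.977,.211]; V=(c[:,:2]-[.5698,.0942])@[-.211,.977]
for z in np.arange(.18,.32,.02):
    m=(abs(c[:,2]-z)<.01)&(abs(V)<.1)&(U>-.08)&(U<.08)
    print(z.round(2),np.histogram(U[m],np.arange(-.08,.08,.01))[0].tolist())
"
```

```text
t 18.4 ee [0.5503 0.0877 0.0833] ang -2.927 shift [79.5 -0.1 -3.7] turn 0.002 F [-1.6 -1.1  0.5] q [-0.1   0.56 -0.16  1.87  0.13  0.72  1.45] tilt [ 0.  0. -1.]
(np.float64(-0.0205), np.float64(-0.0023)) [-1.62346405 -1.0567261   0.5304511 ]
side 0.83 mug (np.float64(0.0612), np.float64(-0.0057)) 159 zmax 0.154 handle 43 (np.float64(0.0063), np.float64(-0.0036))
0.18 [0, 0, 0, 0, 71, 64, 43, 21, 0, 0, 0, 0, 0, 0, 0]
0.2 [0, 0, 0, 0, 18, 53, 39, 5, 0, 0, 0, 0, 0, 0, 0]
0.22 [0, 0, 38, 40, 40, 41, 37, 32, 22, 13, 0, 48, 32, 26, 29]
0.24 [0, 0, 42, 49, 38, 42, 33, 34, 27, 15, 27, 82, 36, 42, 38]
0.26 [0, 0, 27, 51, 41, 42, 39, 33, 28, 12, 69, 52, 40, 37, 42]
0.28 [0, 0, 55, 43, 41, 38, 39, 33, 27, 21, 36, 123, 89, 79, 51]
0.3 [0, 1, 54, 50, 46, 40, 44, 37, 32, 19, 0, 0, 39, 28, 48]
0.32 [0, 0, 52, 49, 46, 44, 37, 37, 32, 20, 0, 0, 34, 12, 8]
```

{"op": "carry_out", "data": {
  "plan": [
    [20,0,0,0],
    [60,0,0,0],
    [100,0,0,0],
    [128,2,0,0],
    [128,2,0,0]
  ]
}}

```text
t: 19.15
ee_pos: [0.4206, 0.0613, 0.0834]
eef_rot: [-0.107, 0.994, -0.0, -0.001]
force: [1.6, -0.0, 0.0]
grip_width: 0.0001
grasp_force: 0.0
```

```bash
python3 -c "
from h import *
p,T=shot('side')
hsv=cv2.cvtColor(p['image'],cv2.COLOR_RGB2HSV); 
for n,(p,T) in dict(side=(p,T),top=shot('top'),wrist=shot('wrist')).items():
  hsv=cv2.cvtColor(p['image'],cv2.COLOR_RGB2HSV); m=(hsv[...,0]>8)&(hsv[...,0]<20)&(hsv[...,1]>170)
  c=cloud(p,T,m); d=c[:,:2]-[.5698,.0942]; u=d@[np.cos(.213),np.sin(.213)];v=d@[-np.sin(.213),np.cos(.213)]
  k=(abs(v)<.035)&(u<.02)&(u>-.16)&(c[:,2]<.04)&(c[:,2]>.003)
  if k.sum()>9: print(n,k.sum(),'u',np.percentile(u[k],[1,99]).round(4),'v',np.percentile(v[k],[1,99]).round(4),'ztail',np.percentile(c[k&(u<-.09),2],[50]) ,cv2.minAreaRect((np.c_[u,v][k]*1000).astype(np.float32)))
to(uv(-.15,0,.014),3.354); print(touv(readout.observe()['ee_pos']))
"
```

```text
side 410 u [-0.1187 -0.0018] v [-0.0205  0.0126] ztail [0.01855127] ((-58.87405776977539, -2.792978286743164), (40.46977233886719, 120.68501281738281), 87.79326629638672)Traceback (most recent call last):
  File "<string>", line 9, in <module>
    if k.sum()>9: print(n,k.sum(),'u',np.percentile(u[k],[1,99]).round(4),'v',np.percentile(v[k],[1,99]).round(4),'ztail',np.percentile(c[k&(u<-.09),2],[50]) ,cv2.minAreaRect((np.c_[u,v][k]*1000).astype(np.float32)))
                                                                                                                          ~~~~~~~~~~~~~^^^^^^^^^^^^^^^^^^^^^^
    return _quantile_unchecked(
        a, q, axis, out, overwrite_input, method, keepdims, weights)
    return _ureduce(a,
                    func=_quantile_ureduce_func,
    ...<5 lines>...
                    overwrite_input=overwrite_input,
                    method=method)
    r = func(a, **kwargs)
    result = _quantile(arr,
                       quantiles=q,
    ...<2 lines>...
                       out=out,
                       weights=wgt)
    slices_having_nans = np.isnan(arr[-1, ...])
                                  ~~~^^^^^^^^^
IndexError: index -1 is out of bounds for axis 0 with size 0
```

{"op": "carry_out", "data": {
  "plan": [
    [0,0,35,0],
    [0,0,60,0],
    [0,0,69,0],
    [-10,0,69,0],
    [-20,0,69,0]
  ]
}}

```text
t: 19.8
ee_pos: [0.4442, 0.0666, 0.0146]
eef_rot: [-0.107, 0.994, -0.0, -0.001]
force: [-7.6, -1.4, -0.6]
grip_width: 0.0001
grasp_force: 5.0
```

{"op": "carry_out", "data": {
  "plan": [
    [-8,0,0,0],
    [-16,0,0,0],
    [-24,0,0,0],
    [-32,0,0,0],
    [-40,0,0,0]
  ]
}}

```text
t: 20.3
ee_pos: [0.4801, 0.0742, 0.0146]
eef_rot: [-0.107, 0.994, -0.001, -0.003]
force: [-8.5, -1.5, -1.5]
grip_width: -0.0001
grasp_force: 4.2
```

```bash
python3 -c "
from h import *
to(uv(-.067,0,.014),3.354); print(touv(readout.observe()['ee_pos']))
q,e=machine((.717,.126,.21,.045)); print(q,e)"

```

```text
t 20.3 ee [0.4801 0.0742 0.0146] ang -2.928 shift [-24.9   0.6   0.4] turn 0.002 F [-8.5 -1.5 -1.5] q [-0.12  0.6  -0.13  2.1   0.17  0.45  1.41] tilt [-0.007 -0.002 -1.   ]
(np.float64(-0.0919), np.float64(-0.0006))
[0.71458629 0.12800508 0.20800709 0.01588302] 0.002044154168889145
```

{"op": "carry_out", "data": {
  "plan": [
    [-5,0,0,0],
    [-10,0,0,0],
    [-14,0,0,0],
    [-16,0,0,0],
    [-16,0,0,0]
  ]
}}

```text
t: 21.0
ee_pos: [0.4963, 0.0777, 0.0145]
eef_rot: [-0.107, 0.994, -0.001, -0.003]
force: [-9.0, -1.3, -0.9]
grip_width: 0.0004
grasp_force: 4.3
```

```bash
python3 -c "
from h import *
to(uv(-.067,0,.014),3.354); print(touv(readout.observe()['ee_pos']))
for i in range(2):
  q,e=machine((.717,.126,.21,.005)); print(q,e)
mug()"

```

```text
t 21.0 ee [0.4963 0.0777 0.0145] ang -2.928 shift [-8.4  0.6  0.4] turn 0.001 F [-9.  -1.3 -0.9] q [-0.12  0.62 -0.13  2.06  0.17  0.48  1.41] tilt [-0.005 -0.002 -1.   ]
(np.float64(-0.0754), np.float64(-0.0006))
[0.71836153 0.12555035 0.20941421 0.00987644] 0.002019321795214843
[0.71658831 0.12537161 0.20573508 0.00315536] 0.002121483965567744
side 0.64 mug (np.float64(0.0685), np.float64(-0.0062)) 398 zmax 0.16 handle 104 (np.float64(0.0053), np.float64(-0.0041))
top 0.69 mug (np.float64(0.0675), np.float64(-0.0035)) 109 zmax 0.388 handle 0
```

{"op": "carry_out", "data": {
  "plan": [
    [-4,0,0,0],
    [-7,0,0,0],
    [-7,0,0,0]
  ]
}}

```text
t: 21.9
ee_pos: [0.5031, 0.0792, 0.0145]
eef_rot: [-0.107, 0.994, -0.0, -0.003]
force: [-8.2, -1.1, -0.5]
grip_width: -0.0001
grasp_force: 4.4
```

{"op": "carry_out", "data": {
  "plan": [
    [15,0,0,0],
    [40,0,0,0],
    [40,0,-35,0],
    [40,0,-75,0],
    [40,0,-75,0]
  ]
}}

```text
t: 22.4
ee_pos: [0.4709, 0.0724, 0.0949]
eef_rot: [-0.107, 0.994, 0.0, 0.006]
force: [0.8, 0.4, 0.7]
grip_width: 0.0002
grasp_force: 0.0
```

```bash
python3 -c "
from h import *
to(uv(-.022,-.004,.090),3.354); print(touv(readout.observe()['ee_pos']))
for i in range(3):
  q,e=machine((.717,.126,.21,.005)); print(q,e)
mug()
p,T=shot('side'); c=cloud(p,T)
hsv=cv2.cvtColor(p['image'],cv2.COLOR_RGB2HSV); m=(hsv[...,0]>8)&(hsv[...,0]<20)&(hsv[...,1]>170)
d=cloud(p,T,m); u=(d[:,:2]-[.5698,.0942])@[.977,.211]; v=(d[:,:2]-[.5698,.0942])@[-.211,.977]
k=(abs(v)<.035)&(u<.02)&(u>-.16)&(d[:,2]<.04)&(d[:,2]>.003); print('wedge u',np.percentile(u[k],[1,99]),'v',np.percentile(v[k],[1,99]))
# column right side tilt check: head bottom/tray plane from side
U=(c[:,:2]-[.5698,.0942])@[.977,.211]; V=(c[:,:2]-[.5698,.0942])@[-.211,.977]
k=(abs(c[:,2]-.064)<.012)&(U>.01)&(U<.13)&(abs(V)<.07)
for i in range(3):
  P=np.polyfit(U[k],c[k,2],1); r=abs(np.polyval(P,U)-c[:,2]); k&=r<.004
print('tray slope',P,k.sum())
for z in (.24,.26,.28): 
  m=(abs(c[:,2]-z)<.01)&(abs(V)<.07)&(U>.0)&(U<.08); print(z,np.percentile(U[m],[1,5]))
"

```

```text
t 22.4 ee [0.4709 0.0724 0.0949] ang -2.928 shift [-79.2  -3.7   5.8] turn 0.002 F [0.8 0.4 0.7] q [-0.08  0.45 -0.18  2.07  0.13  0.62  1.44] tilt [ 0.011  0.002 -1.   ]
(np.float64(-0.1013), np.float64(-0.0004))
[ 0.71666961  0.12537811  0.20541011 -0.00341858] 0.0020953713793278594
[ 0.71670224  0.12549728  0.20530227 -0.00345597] 0.0020696418262452117
[ 0.71674101  0.12536771  0.20661788 -0.00320395] 0.0020594296290290526
side 0.61 mug (np.float64(0.0697), np.float64(-0.0061)) 404 zmax 0.161 handle 101 (np.float64(0.0046), np.float64(-0.0038))
top 0.95 mug (np.float64(0.0674), np.float64(-0.0034)) 151 zmax 0.166 handle 49 (np.float64(0.0077), np.float64(-0.0005))
wedge u [-0.05638291  0.00151987] v [-0.02107484  0.01557489]
tray slope [0.00249163 0.06508765] 488
0.24 [0.04350462 0.04409425]
0.26 [0.04078972 0.04276371]
0.28 [0.0401322 0.0416429]
```

The machine is level and the mug is about 16 mm short of the spout. I push it further by the handle.

{"op": "carry_out", "data": {
  "plan": [
    [-35,-4,3,0],
    [-70,-4,3,0],
    [-82,-4,3,0],
    [-87,-4,3,0],
    [-91,-4,3,0]
  ]
}}

```text
t: 23.75
ee_pos: [0.5557, 0.0868, 0.086]
eef_rot: [-0.107, 0.994, -0.0, -0.001]
force: [-0.0, -0.3, -0.3]
grip_width: -0.0002
grasp_force: 0.0
```

{"op": "carry_out", "data": {
  "plan": [
    [-3,0,0,0],
    [-5,0,0,0],
    [-5,0,0,0]
  ]
}}

```text
t: 24.05
ee_pos: [0.5604, 0.0878, 0.0863]
eef_rot: [-0.107, 0.994, -0.0, -0.0]
force: [-0.6, -0.6, 0.5]
grip_width: 0.0001
grasp_force: 0.0
```

```bash
python3 -c "
from h import *
to(uv(-.1,-.004,.090),3.354); print(touv(readout.observe()['ee_pos']))
mug()
"

```

```text
t 24.05 ee [0.5604 0.0878 0.0863] ang -2.927 shift [89.5  0.4 -3.6] turn 0.002 F [-0.6 -0.6  0.5] q [-0.09  0.57 -0.17  1.84  0.14  0.74  1.45] tilt [-0.001 -0.    -1.   ]
(np.float64(-0.0105), np.float64(-0.0043))
side 0.93 mug (np.float64(0.0741), np.float64(-0.0064)) 408 zmax 0.161 handle 0 
top no rim
```

{"op": "carry_out", "data": {
  "plan": [
    [-3,0,0,0],
    [-6,0,0,0],
    [-6,0,0,0]
  ]
}}

```text
t: 24.55
ee_pos: [0.5676, 0.0894, 0.0863]
eef_rot: [-0.107, 0.994, 0.0, 0.0]
force: [-1.6, -0.2, -1.0]
grip_width: -0.0001
grasp_force: 0.0
```

{"op": "carry_out", "data": {
  "plan": [
    [20,0,0,0],
    [60,0,0,0],
    [80,0,-20,0],
    [100,0,-60,0],
    [100,0,-100,0]
  ]
}}

```text
t: 25.05
ee_pos: [0.4665, 0.0672, 0.187]
eef_rot: [-0.107, 0.994, -0.0, -0.001]
force: [2.6, 0.6, 0.0]
grip_width: 0.0001
grasp_force: 0.0
```

{"op": "carry_out", "data": {
  "plan": [
    [0,0,0,0],
    [0,0,0,0],
    [0,0,0,0],
    [0,0,0,0],
    [0,0,0,0]
  ]
}}

```text
t: 25.55
ee_pos: [0.4688, 0.0679, 0.1853]
eef_rot: [-0.107, 0.994, -0.0, -0.001]
force: [0.1, -0.6, -0.6]
grip_width: -0.0001
grasp_force: 0.0
```

```bash
python3 -c "
from h import *
to(uv(-.1,-.004,.090),3.354)
q,e=machine((.717,.126,.21,.005)); print(q,e); Rm,o=mT(q); print('spout',touv(Rm@[-.065,0,.066]+o))
mug()
p,T=shot('side'); cv2.imwrite('pics/s4.png',cv2.cvtColor(p['image'][140:380,220:540],cv2.COLOR_RGB2BGR).repeat(2,0).repeat(2,1))
"

```

```text
t 25.55 ee [0.4688 0.0679 0.1853] ang -2.927 shift [-4.5  0.3 95.3] turn 0.002 F [ 0.1 -0.6 -0.6] q [-0.04  0.33 -0.2   1.95  0.08  0.87  1.49] tilt [-0.002 -0.    -1.   ]
[ 0.71638068  0.12536159  0.20973003 -0.00355505] 0.0020985554876698995
spout (np.float64(0.0851), np.float64(-0.0003))
side 0.6 mug (np.float64(0.0807), np.float64(-0.0072)) 431 zmax 0.161 handle 108 (np.float64(0.0183), np.float64(-0.0038))
top 0.82 mug (np.float64(0.0785), np.float64(-0.0044)) 133 zmax 0.567 handle 23 (np.float64(0.0223), np.float64(0.0015))
```

View pics/s4.png

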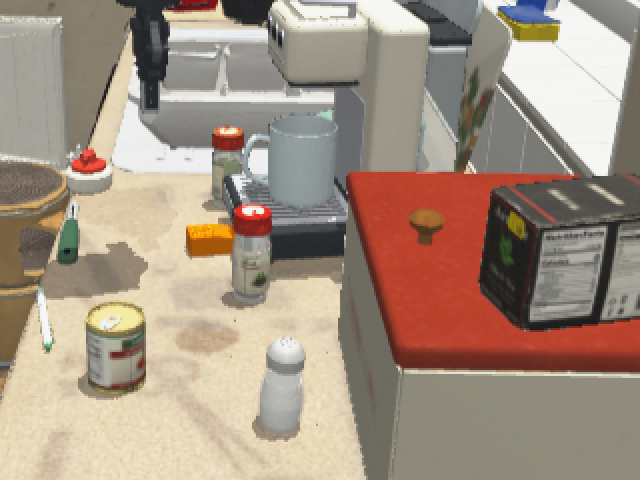

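The picture shows the mug upright under the nozzle at (300,160) and the wedge tail sticking out at (210,240). The machine is level to about 0.004 rad, the mug is about 8 mm from the spout, and the gripper is clear. I hand the job in.

```bash
python3 -c "
from h import *
print(workorder.sign_off())"
```

```text
the job is handed in; nothing more can be done
None
```

The job is handed in, though sign-off returned no verdict: by my last measurements the machine is level to about 0.004 rad on the wedge (tip about 90 mm behind its front edge), the mug stands upright about 8 mm from the point below the nozzle, nothing else was touched, and it took about 26 s.

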